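Load the arbor of a bench brake lathe

TASK

Load the arbor of the bench lathe: thread the large collar onto the rod first, then the small collar, then the end cap with its open mouth towards the flange. With the cap, push the whole stack and the sliding flange fully home, bed it there for half a second with a steady push of about 15 N (at least 10 N), never pushing the stack or the rod harder than 40 N, then let go so that all of it stays closed up on the rod; leave the spray can standing where it is.

Things in the scene. Friction and masses are not known exactly. Their poses are not given: they have to be found in the camera images.
- arbor: Grey bench-lathe headstock (180 x 140 mm foot, 205 mm high) fixed on the bench, with a level steel rod sticking out along its own +y. Origin: centre of the underside. The rod's axis is at x = 0, z = 160 mm in this frame. A dark boss (52 mm dia.) ends at y = 105 mm; the rod (24 mm dia.) goes on from there to y = 211 mm, its last 10 mm tapering to 14 mm dia. Its x, y and yaw vary; it always stands level.
- rod_tip (a point): Centre of the rod's free end face (arbor's y = 211 mm), axes as arbor.
- flange (a joint): Slide (m) of the dark backing flange (disc 72 mm dia., 10 mm thick) on the rod: 0 = 30 mm out, 0.030 = home against the boss, a hard stop. Outer face at the arbor's y = 145 mm minus this. Starts 10 to 22 mm short of home. Unsprung: it drags (about 5 N, plus 40 N per m/s) and stays where left. Pushing the whole stack takes some 6 to 10 N; the stop is felt as a rise above that.
- large_collar: Plain aluminium collar, 60 mm outside dia., 30 mm long, with a 26 mm through bore (1 mm clear of the rod all round), 0.19 kg nominal. Origin at its centre; its axis is its own y. Lies with level axis across the two bars of the rest, centre 72 mm above the bench; both ends alike.
- small_collar: Plain aluminium collar, 48 mm outside dia., 30 mm long, 26 mm through bore, 0.11 kg nominal. Origin at its centre, axis its own y; on the rest its centre is 65.5 mm above the bench. Both ends alike.
- end_cap: Plain aluminium cap, 44 mm outside dia., 46 mm long plus a 5 mm dark button (24 mm dia.) on its closed end, 0.14 kg nominal. Origin on its axis, 23 mm from the mouth and 23 mm from the closed end's face; its own y axis points from the open mouth to the closed end. Blind bore 26 mm dia., 40 mm deep. On the rest its centre is 63 mm above the bench and its mouth points along the rest's -y. With the stack home the rod reaches 36 mm into it.
- rest: Low parts rest fixed on the bench: a 90 x 270 mm base and two level steel bars (8 mm dia., axes 24 mm apart, 40 mm above the bench) along its own y, between end blocks 46 mm high. The three parts lie in a row on the bars, axes along the bars, about 70 mm apart, in any order. Origin: centre of the underside. Nothing stands within 60 mm of the row's sides.
- spray_can: Grey spray can, 54 mm dia., 130 mm high, standing loose on the bench beyond the rest (about 140 to 160 mm to its +x side). Origin: centre of its underside. Not to be disturbed.
Not all that is in view belongs to the job. Leave any brown look-alike of the end_cap alone. Leave any orange look-alike of the large_collar alone.

How it is judged:
By the outcome, as a careful person would: the job done as asked, in the order asked, and still so for the second after the job is handed in, with the robot touching nothing.
It also fails if it takes over 72 s, if anything falls off the work surface, if the arm or the gripper's body presses on something with over 40 N, if the wrist force passes 120 N, or if a joint passes its speed limit or range.

ROBOT

A 6-joint arm with a two-finger parallel gripper is mounted at the origin on the work surface. World frame = base frame: x ahead of the robot, y to its left, z up, the work surface at z = 0. Lengths are in m, angles in rad, forces in N, time in s.
With the tool pointing down it reaches from about 0.375 to 0.925 m from the base axis. Payload 5.7 kg.
Tool frame: the origin (TCP) lies midway between the tips of the shut fingers; the grasp point (between the pads) lies 19 mm behind it; z points along the fingers, x is the direction in which the jaws open and shut, and the axes are right-handed (so a half turn about z gives the same grasp; the last joint's range is limited). The gripper opens to 88 mm and grips with 3 to 60 N. Pads are 20 mm wide; open, the fingers measure 115 mm over their backs; the gripper's body (75 mm by 178 mm) begins 61 mm behind the grasp point.
Start: joints at [1.191, 0.359, 1.51, -0, 1.272, -0.115], TCP at [0.157, 0.579, 0.223] pointing down, gripper open.
Joint ranges: [-2.97, 2.97], [-1.01, 2.36], [0.21, 2.38], [-0.96, 4.11], [0.2, 2.71], [-2.98, 2.98]. Speed limits (rad/s): [2.39, 2.39, 3.14, 3.14, 3.14, 3.14].

INTERFACE

Orientations are given as a unit quaternion [x, y, z, w].
In Python, from bench import move_ptp, servo_line, goto_joints, move_gripper, sleep, inverse_kinematics, capture, PlanningError, close_job, spot_in, silhouettes, current_clock, current_joint_pos, current_qvel, current_joint_torque, current_position, current_orientation, current_force, current_torque, current_finger_gap gives the robot as it stands. Calls block until the motion is done:
- move_ptp(position, orientation): joint-space move of the TCP to a pose.
- servo_line(position, orientation=None, rate=0.15, contact_N=None): straight line of the TCP; orientation=None keeps the orientation; rate is the mean speed in m/s. With contact_N (N) it stops when the force on the tool has changed by that much, and returns True; else False.
- goto_joints(angles): joint-space move.
- move_gripper(opening): finger opening in m; the grip force is fixed at half the most; returns when the fingers have stopped.
- sleep(seconds).
- inverse_kinematics(position, orientation): joint angles nearest the present ones, or None.
- capture(name): name is "scene" or "side" or "wrist"; returns a dict with "image" (420x560x3 uint8, blue, green, red), "range_z" (420x560 float32, m along the optical axis (not along the pixel's ray), 0 where there is no reading), "intrinsics" (3x3 intrinsics, pixels), "R" (3x3) and "t" (3): a world point X has camera coordinates R X + t. Camera axes: x right, y down, z forward; pixel columns grow to the right and rows downward; lengths in m; the calibration is good to about 2 mm. A picture is of the moment at which its call begins.
A pose or a line that the arm cannot do raises PlanningError and nothing moves.
- close_job(): hands the job in, once; it reports no verdict.
Trained networks look in the newest picture that a camera, given by its name, has taken for a name from the list of things; names that differ only in an ending like _2 or _b are one class to them, and where a whole thing is asked for, a point or a joint stands for the part that bears it (a point fixed in the world has none). Each returns a list of dicts, best first, with "conf" (0 to 1); they miss things now and then, are a little off and sometimes report something else, mostly with a low value. They report only what shows in the picture. A call takes as long as a camera call. They do not tell look-alikes from the thing itself.
- spot_in(camera, query): "xy" ([column, row] in pixels, amid what is visible of it).
- silhouettes(camera, query): "region" (420x560 bool, what is visible of it) and "xy" ([column, row] in pixels, amid what is visible of it).
Readings, each from a call of its own:
- current_clock(): time.
- current_joint_pos(): joint angles.
- current_qvel(): joint speeds.
- current_joint_torque(): joint torques, N m.
- current_position(): TCP position.
- current_orientation(): TCP orientation.
- current_force(): force on the tool from outside, world axes, zero at the start.
- current_torque(): the same for the moment, N m.
- current_finger_gap(): finger opening in m.
Only numpy, scipy, OpenCV 4.12 (cv2) and the standard library are available. Lean on these libraries where they do the work, as an engineer would, in place of code of your own. Each camera call takes 0.05 s, during which the arm holds its last target.

## Working session

There is one attempt and no reset: what is moved stays moved. The work goes in short steps, each a Python script; the robot and the scene stay as the last script left them, time stands still between calls to the robot, and variables do not carry over. Pictures are saved under pics/ and viewed, and the job is handed in when it is done.

```bash
ls -la; mkdir -p pics
cat > h.py <<'E'
import numpy as np, cv2
from bench import *
def grab(cam,fn=None):
    c=capture(cam)
    if fn: cv2.imwrite('pics/'+fn,c['image'])
    return c
def world(c,u,v,z):
    K=c['intrinsics'];p=np.array([(u-K[0,2])/K[0,0]*z,(v-K[1,2])/K[1,1]*z,z])
    return c['R'].T@(p-c['t'])
def proj(c,X):
    p=c['R']@np.asarray(X)+c['t'];p=c['intrinsics']@p;return p[:2]/p[2]
def cloud(c,mask=None):
    Z=c['range_z'];v,u=np.nonzero((Z>0)&(mask if mask is not None else True))
    K=c['intrinsics'];z=Z[v,u]
    P=np.stack([(u-K[0,2])/K[0,0]*z,(v-K[1,2])/K[1,1]*z,z],1)
    return (P-c['t'])@c['R'],u,v
E
python3 - <<'E'
from h import *
print(current_clock(),current_position(),current_orientation(),current_finger_gap(),current_force())
for cam in ('scene','side','wrist'):
    c=grab(cam,cam+'0.png')
    print(cam,'campos',-c['R'].T@c['t'],'fwd',c['R'][2])
    for q in ('arbor','rod_tip','flange','large_collar','small_collar','end_cap','rest','spray_can'):
        for d in spot_in(cam,q):
            u,v=map(int,d['xy']);z=c['range_z'][v,u]
            print(' ',q,round(d['conf'],2),(u,v),np.round(world(c,u,v,z),3) if z>0 else None)
print(current_clock())
E
```

```text
total 12
drwxr-xr-x  3 agent agent 4096 Dec  7 16:29 .
drwxr-xr-x 23 root  root  4096 Dec  7 16:29 ..
drwxr-xr-x  2 agent agent 4096 Dec  7 16:29 pics
0.0 [0.15679412 0.57844732 0.22183145] [ 7.94265763e-01  6.07569820e-01 -7.71683294e-04  4.64492079e-04] 0.08812458766011139 [ 0.52235575 -0.53980629  0.52708318]
scene campos [1.06183582 0.20266709 0.89941155] fwd [-0.54296418 -0.19069537 -0.81781732]
  arbor 0.77 (151, 204) [ 0.659 -0.198  0.199]
  rod_tip 0.79 (153, 204) [ 0.657 -0.196  0.196]
  flange 0.7 (198, 204) [ 0.627 -0.119  0.188]
  large_collar 0.71 (393, 188) [0.366 0.232 0.05 ]
  large_collar 0.63 (404, 249) [0.55  0.279 0.097]
  small_collar 0.63 (370, 249) [0.563 0.214 0.085]
  end_cap 0.88 (338, 249) [0.583 0.153 0.086]
  end_cap 0.56 (290, 199) [0.461 0.013 0.042]
  rest 0.61 (370, 271) [0.569 0.227 0.008]
  spray_can 0.72 (376, 320) [0.724 0.253 0.123]
side campos [0.47319046 0.63207171 0.83721402] fwd [ 0.04966984 -0.63481754 -0.77106394]
  arbor 0.87 (257, 114) [ 0.583 -0.154  0.174]
  rod_tip 0.89 (254, 113) [ 0.589 -0.146  0.182]
  flange 0.71 (247, 127) [ 0.6   -0.113  0.17 ]
  large_collar 0.96 (252, 321) [0.535 0.297 0.103]
  large_collar 0.71 (352, 319) [0.359 0.254 0.059]
  small_collar 0.67 (249, 287) [0.55  0.227 0.089]
  end_cap 0.71 (311, 216) [0.445 0.013 0.041]
  end_cap 0.58 (243, 261) [0.57  0.17  0.084]
  end_cap 0.18 (248, 285) [0.552 0.222 0.089]
  rest 0.78 (252, 337) [0.535 0.301 0.043]
  rest 0.16 (250, 125) [ 0.594 -0.118  0.172]
  spray_can 0.63 (166, 301) [0.686 0.281 0.11 ]
wrist campos [0.09157099 0.5964408  0.38414413] fwd [ 0.23341477 -0.06276063 -0.97034976]
1.35
```

View pics/scene0.png

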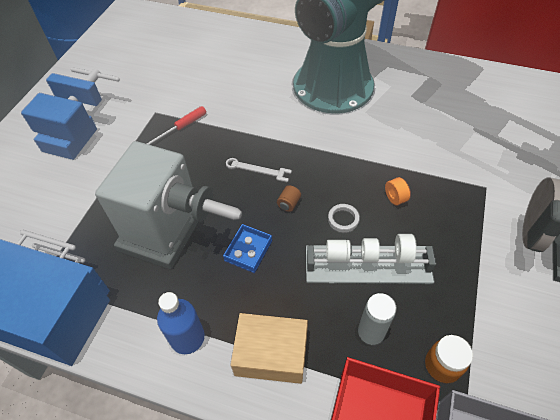

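View pics/side0.png

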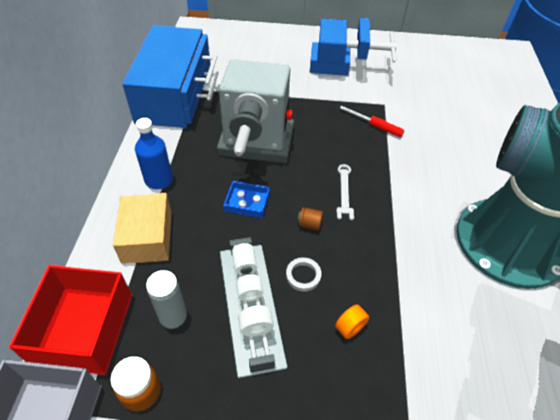

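Candidates in the scene picture:
- large_collar: white at (404,249) on the rest. The orange one at (398,191) and the flat grey ring at (344,217) are look-alikes.
- small_collar: white at (370,249).
- end_cap: white at (338,249). The brown one at (289,197) is a look-alike.

I choose the three white parts on the rest. The can is at (376,320). Next I'll measure from both fixed cameras.

Run:
```python
from h import *
from scipy.optimize import least_squares
cs={}
for cam in ('scene','side'):
    c=grab(cam);cs[cam]=c
    P,u,v=cloud(c)
    np.savez('pics/'+cam+'.npz',P=P,u=u,v=v)
    print(cam,'bench z', np.median(P[(P[:,2]<0.02)&(abs(P[:,0]-0.5)<.15)&(abs(P[:,1])<.3)][:,2]))
    for q in ('large_collar','small_collar','end_cap','rest','arbor','flange','spray_can'):
        for d in silhouettes(cam,q):
            m=cv2.erode(d['region'].astype(np.uint8),np.ones((3,3)))>0
            Q,_,_=cloud(c,m)
            if len(Q)<5: continue
            print(' ',q,round(d['conf'],2),np.round(d['xy']),len(Q),'med',np.round(np.median(Q,0),3),'lo',np.round(np.percentile(Q,3,axis=0),3),'hi',np.round(np.percentile(Q,97,axis=0),3))
    # rod points
    m=(P[:,2]>.13)&(P[:,2]<.19)&(P[:,1]>-.11)&(P[:,1]<0.03)&(abs(P[:,0]-.6)<.1)
    Q=P[m]; print(' rodpts',len(Q),Q.min(0),Q.max(0))
    # yaw, fit cylinder r=.012 level
    Q=Q[(Q[:,1]>-.075)]
    def f(p,Q=Q):
        x0,z0,yaw=p;n=np.array([np.cos(yaw),np.sin(yaw)])
        d=(Q[:,0]-x0)*n[0]+(Q[:,1]+.04)*n[1]
        return np.hypot(d,Q[:,2]-z0)-.012
    r=least_squares(f,[.6,.16,.2],loss='soft_l1',f_scale=.001); print(' rod fit x@y=-.04,z,yaw',r.x,np.median(abs(r.fun)))
img=cs['scene']['image'];a=cv2.resize(img[225:285,300:440],None,fx=5,fy=5,interpolation=cv2.INTER_CUBIC)
cv2.imwrite('pics/crop_rest.png',a)
a=cv2.resize(cs['scene']['image'][160:240,150:260],None,fx=5,fy=5,interpolation=cv2.INTER_CUBIC)
cv2.imwrite('pics/crop_rod.png',a)
```

```text
scene bench z 0.0011788516703122212
  large_collar 0.98 [403. 251.] 442 med [0.544 0.28  0.095] lo [0.521 0.264 0.061] hi [0.562 0.298 0.104]
  large_collar 0.7 [396. 190.] 409 med [0.366 0.243 0.048] lo [0.347 0.221 0.016] hi [0.384 0.266 0.061]
  small_collar 0.7 [370. 249.] 302 med [0.563 0.214 0.084] lo [0.542 0.199 0.055] hi [0.577 0.229 0.091]
  end_cap 0.75 [290. 200.] 320 med [0.456 0.008 0.04 ] lo [ 0.428 -0.009  0.022] hi [0.473 0.024 0.046]
  end_cap 0.74 [337. 250.] 418 med [0.582 0.153 0.081] lo [0.562 0.132 0.065] hi [0.596 0.175 0.087]
  rest 0.62 [369. 272.] 3388 med [0.566 0.225 0.009] lo [0.505 0.099 0.005] hi [0.617 0.342 0.047]
  arbor 0.42 [407. 253.] 475 med [0.544 0.281 0.095] lo [0.518 0.264 0.061] hi [0.562 0.298 0.104]
  flange 0.97 [198. 203.] 362 med [ 0.618 -0.12   0.178] lo [ 0.58  -0.129  0.138] hi [ 0.64  -0.117  0.196]
  spray_can 0.83 [373. 320.] 1189 med [0.716 0.254 0.12 ] lo [0.683 0.232 0.022] hi [0.725 0.276 0.132]
  spray_can 0.15 [404. 248.] 492 med [0.544 0.28  0.094] lo [0.518 0.263 0.059] hi [0.562 0.3   0.104]
 rodpts 415 [ 0.59623771 -0.1
[... 689 characters left out ...]
7 0.046]
  rest 0.66 [252. 336.] 3344 med [0.538 0.284 0.009] lo [0.484 0.103 0.006] hi [0.614 0.35  0.047]
  arbor 0.67 [256. 113.] 6369 med [ 0.59  -0.193  0.172] lo [ 0.521 -0.291  0.018] hi [ 0.669 -0.082  0.207]
  flange 0.87 [247. 128.] 408 med [ 0.6   -0.118  0.175] lo [ 0.574 -0.122  0.141] hi [ 0.634 -0.115  0.195]
  flange 0.67 [252. 336.] 3247 med [0.54  0.287 0.009] lo [0.484 0.101 0.006] hi [0.614 0.35  0.047]
  spray_can 0.86 [170. 302.] 1404 med [0.689 0.273 0.11 ] lo [0.671 0.242 0.018] hi [0.713 0.283 0.132]
 rodpts 291 [ 0.59412766 -0.10949283  0.1535832 ] [ 0.61886883 -0.04015838  0.17361811]
 rod fit x@y=-.04,z,yaw [ 0.61455082  0.15974782 -0.28262911] 0.00127602123795116
```

View pics/crop_rest.png

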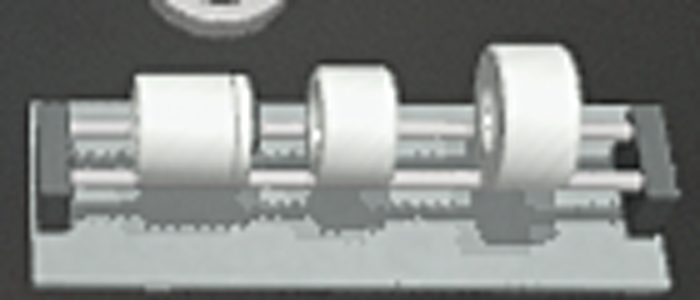

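View pics/crop_rod.png

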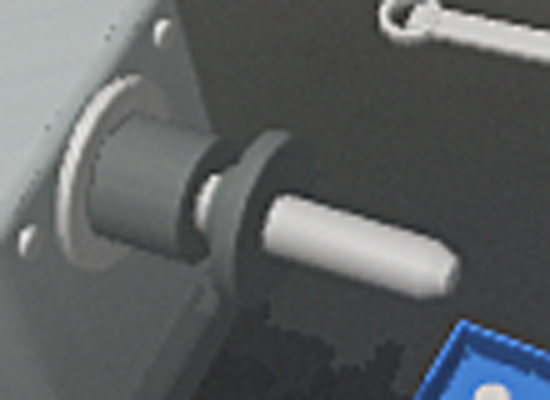

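The crop shows three plain white parts, left to right the cap with its dark button at the right end, the small collar and the large collar. The cap's mouth faces the arbor, so no flip is needed. In the rod crop the flange stands off the boss and the tip is free. The fixed views fit the axis yaw poorly, so I'll look closer with the wrist camera.

```bash
cat >> h.py <<'E'
from scipy.spatial.transform import Rotation as Ro
def quat(yaw):
    # tool x=(cos,sin,0), z down
    x=np.array([np.cos(yaw),np.sin(yaw),0]);z=np.array([0,0,-1.]);y=np.cross(z,x)
    return Ro.from_matrix(np.stack([x,y,z],1)).as_quat()
E
python3 - <<'E'
from h import *
for i,(p,yaw) in enumerate([((.553,.235,.24),.28),((.600,-.03,.30),.1),((.600,0.03,.28),.1)]):
    move_ptp(p,quat(yaw)); sleep(.2)
    c=grab('wrist','w%d.png'%i); P,u,v=cloud(c); np.savez('pics/w%d.npz'%i,P=P,u=u,v=v,K=c['intrinsics'],R=c['R'],t=c['t'],img=c['image'],Z=c['range_z'])
    print(i,current_clock(),current_position(),current_joint_pos().round(2) if hasattr(current_joint_pos(),'round') else current_joint_pos(),'cam',-c['R'].T@c['t'],c['intrinsics'][0,0])
E
```

```text
0 4.3 [0.55266605 0.23567787 0.23998544] [0.29 0.35 1.49 0.   1.31 0.01] cam [0.53228354 0.29904541 0.40150099] 294.56835021723407
1 5.6167 [ 0.59986313 -0.02872204  0.29970189] [-0.16  0.3   1.4   0.    1.44 -0.26] cam [0.59112172 0.03691607 0.46116358] 294.56835021723407
2 6.225 [0.60041844 0.02919055 0.28048824] [-0.07  0.31  1.43 -0.    1.4  -0.17] cam [0.59166496 0.09484836 0.44196214] 294.56835021723407
```

Run:
```python
import cv2,numpy as np
cv2.imwrite('pics/wm.png',np.hstack([cv2.resize(cv2.imread('pics/w%d.png'%i),(400,300)) for i in (0,1)]))
```

```text
(no output)
```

View pics/wm.png

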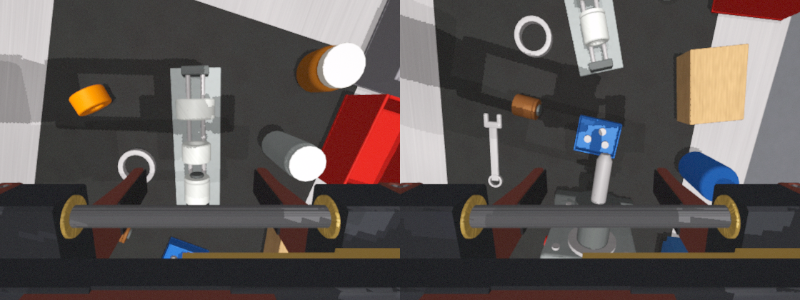

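Run:
```python
import numpy as np
from scipy.optimize import least_squares
def fit(Q,c0,yaw0,r,zfix=None):
    def f(p):
        x0,z0,yaw=p;n=np.array([np.cos(yaw),np.sin(yaw)])
        d=(Q[:,0]-x0)*n[0]+(Q[:,1]-c0[1])*n[1]
        return np.hypot(d,Q[:,2]-z0)-r
    R=least_squares(f,[c0[0],c0[2],yaw0],loss='soft_l1',f_scale=.001)
    yaw=R.x[2];a=np.array([-np.sin(yaw),np.cos(yaw)])
    s=(Q[:,:2]-[R.x[0],c0[1]])@a
    return R.x,np.median(abs(R.fun)),s
D=[np.load('pics/w%d.npz'%i) for i in range(3)]
P=D[0]['P']
for n,c0,r in (('large',(.538,.284,.072),.03),('small',(.557,.217,.0655),.024),('cap',(.576,.158,.063),.022)):
    # select by proximity to axis
    m=(np.hypot(P[:,0]-c0[0],P[:,1]-c0[1])<.045)&(P[:,2]>c0[2]-.005)&(abs(P[:,1]-c0[1])<.033)
    for k in range(3):
        x,e,s=fit(P[m],c0,.28,r)
    lo,hi=np.percentile(s,[1,99]);mid=(lo+hi)/2
    print(n,m.sum(),'x,z,yaw',x.round(4),'res',e.round(4),'len',(hi-lo).round(4),'centre',x[0]-np.sin(x[2])*mid,c0[1]+np.cos(x[2])*mid)
for i in (1,2):
    P=D[i]['P']
    m=(abs(P[:,2]-.16)<.02)&(P[:,1]>-.11)&(P[:,1]<.03)&(abs(P[:,0]-.605)<.03)
    Q=P[m]
    x,e,s=fit(Q[(Q[:,1]<-.06)&(Q[:,1]>-.105)],(.605,-.07,.16),.1,.012)
    a=np.array([-np.sin(x[2]),np.cos(x[2])]);s=(Q[:,:2]-[x[0],-.07])@a
    print(i,'rod x@-.07,z,yaw',x.round(4),e.round(4),len(Q),'end s',np.percentile(s,[99,100]),'tip',[x[0]+a[0]*s.max(),-.07+a[1]*s.max()])
    # flange
    m=(abs(P[:,0]-.61)<.05)&(P[:,1]>-.15)&(P[:,1]<-.10)&(P[:,2]>.178)&(P[:,2]<.205)
    Q=P[m]; s=(Q[:,:2]-[x[0],-.07])@a; print('flange',len(Q),np.percentile(s,[1,5,50,95,99]).round(4),Q[:,2].max(),np.median(Q[:,0]))
    m=(P[:,2]>.2)&(P[:,2]<.21); Q=P[m]
    if len(Q)>50:
        import cv2; print('head top',len(Q),cv2.minAreaRect((Q[:,:2]*1000).astype(np.float32)))
```

```text
large 24896 x,z,yaw [ 0.5538  0.3261 -0.2841] res 0.0064 len 0.0468 centre 0.5484679501854615 0.2655987517943429
small 1266 x,z,yaw [0.5491 0.0647 0.2727] res 0.0005 len 0.0297 centre 0.5496313716110198 0.21526591544546994
cap 1482 x,z,yaw [0.567  0.0618 0.2959] res 0.0005 len 0.0484 centre 0.5679509729718444 0.1550296910821884
1 rod x@-.07,z,yaw [ 0.6055  0.1592 -0.0421] 0.0004 1357 end s [0.0282226  0.02855236] tip [np.float64(0.6066715986950731), np.float64(-0.04147298459292799)]
flange 21 [-0.08   -0.0798 -0.0787 -0.0477 -0.0474] 0.18696581990683123 0.601683899166785
head top 116 ((552.7950439453125, -191.88645935058594), (49.83477783203125, 4.787993907928467), 4.3972086906433105)
2 rod x@-.07,z,yaw [ 0.6049  0.1592 -0.0203] 0.0003 657 end s [0.02855815 0.02914652] tip [np.float64(0.605491376319814), np.float64(-0.0408594802336587)]
flange 410 [-0.0568 -0.0553 -0.0483 -0.0471 -0.0467] 0.1916959991922837 0.5890378689266677
```

The left wrist view shows the row and the can at (300,155). The right view shows the rod, nearly vertical in the image around (600,180), so its yaw is near 0. I'll firm up the rod yaw from the headstock faces, and fix the large collar fit, which took in stray points.

Run:
```python
import numpy as np,cv2
from scipy.optimize import least_squares
D=[np.load('pics/w%d.npz'%i) for i in range(3)]
S={k:np.load('pics/%s.npz'%k)['P'] for k in('scene','side')}
def cyl(Q,x0,y0,z0,r,yaw=None,y00=.27):
    def f(p):
        yw=yaw if yaw is not None else p[2];n=(np.cos(yw),np.sin(yw))
        return np.hypot((Q[:,0]-p[0])*n[0]+(Q[:,1]-y0)*n[1],Q[:,2]-p[1])-r
    R=least_squares(f,[x0,z0,y00],loss='soft_l1',f_scale=.0005)
    yw=yaw if yaw is not None else R.x[2];a=np.array([-np.sin(yw),np.cos(yw)]);s=(Q[:,:2]-[R.x[0],y0])@a
    return R.x,np.median(abs(R.fun)),s,a
for nm,P in (('w0',D[0]['P']),('scene',S['scene']),('side',S['side'])):
  for n,c0,r in (('large',(.531,.282,.072),.03),('small',(.550,.217,.0655),.024),('cap',(.568,.156,.063),.022)):
    yw=.283;a=np.array([-np.sin(yw),np.cos(yw)]);b=np.array([np.cos(yw),np.sin(yw)])
    d=P[:,:2]-c0[:2]
    m=(abs(d@a)<.033)&(abs(d@b)<r+.006)&(P[:,2]>c0[2])&(P[:,2]<c0[2]+r+.006)
    x,e,s,a=cyl(P[m],*c0,r,yaw=yw);lo,hi=np.percentile(s,[1,99]);
    x2=cyl(P[m],*c0,r)[0]
    mid=lo+.023 if n=='cap' else (lo+hi)/2
    print(nm,n,m.sum(),'z %.4f res %.4f len %.4f'%(x[1],e,hi-lo),'centre',(np.array([x[0],c0[1]])+a*mid).round(4),'free yaw',x2[2].round(3))
for nm,P in (('w1',D[1]['P']),('scene',S['scene']),('side',S['side'])):
    # head front face normal +y: z .02-.2
    m=(P[:,2]>.05)&(P[:,2]<.195)&(P[:,1]>-.26)&(P[:,1]<-.14)&(abs(P[:,0]-.6)<.1)
    Q=P[m].astype(np.float64)
    rng=np.random.default_rng(0);best=[]
    if len(Q)>50:
      for axis in (0,1):
        bi=0
        for _ in range(600):
            i,j=rng.integers(len(Q),size=2);d=Q[j,:2]-Q[i,:2];L=np.hypot(*d)
            if L<.04: continue
            n=np.array([d[1],-d[0]])/L
            if abs(n[axis])<.9: continue
            k=abs((Q[:,:2]-Q[i,:2])@n)<.0015
            if k.sum()>bi: bi=k.sum();bk=k
        if bi:
            q=Q[bk,:2];U=np.linalg.svd(q-q.mean(0),full_matrices=False)[2][0]
            print(nm,'face axis',axis,bi,'mean',q.mean(0).round(4),'yaw',np.round((np.arctan2(U[1],U[0])+np.pi/4)%(np.pi/2)-np.pi/4,4))
    T=P[(P[:,2]>.199)&(P[:,2]<.212)&(P[:,1]<-.1)&(P[:,1]>-.4)&(abs(P[:,0]-.6)<.12)]
    print(nm,'top',len(T),cv2.minAreaRect((T[:,:2]*1000).astype(np.float32)) if len(T)>9 else '')
for nm,P in (('w1',D[1]['P']),('w2',D[2]['P']),('scene',S['scene']),('side',S['side'])):
    Q=P[(abs(P[:,2]-.165)<.012)&(P[:,1]>-.103)&(P[:,1]<-.053)&(abs(P[:,0]-.605)<.02)]
    for yw in (-.04,0,.04,None):
        x,e,s,a=cyl(Q,.605,-.07,.16,.012,yaw=yw,y00=0.)
        print(nm,len(Q),yw,'rod x@-.07 z yaw',x.round(4),e.round(5))
```

```text
w0 large 1615 z 0.0715 res 0.0004 len 0.0289 centre [0.5291 0.2819] free yaw 0.298
w0 small 1115 z 0.0645 res 0.0004 len 0.0295 centre [0.5495 0.2151] free yaw 0.296
w0 cap 1429 z 0.0619 res 0.0005 len 0.0484 centre [0.5683 0.1538] free yaw 0.299
scene large 466 z 0.0721 res 0.0011 len 0.0302 centre [0.5316 0.2811] free yaw 0.311
scene small 336 z 0.0652 res 0.0009 len 0.0294 centre [0.5521 0.2135] free yaw 0.301
scene cap 469 z 0.0628 res 0.0011 len 0.0498 centre [0.5713 0.1508] free yaw 0.31
side large 673 z 0.0719 res 0.0009 len 0.0299 centre [0.5305 0.2832] free yaw 0.302
side small 427 z 0.0652 res 0.0008 len 0.0297 centre [0.5512 0.216 ] free yaw 0.286
side cap 569 z 0.0625 res 0.0010 len 0.0498 centre [0.5703 0.1532] free yaw 0.3
w1 face axis 1 1934 mean [ 0.597  -0.1927] yaw -0.0418
w1 top 171 ((552.9664306640625, -191.4764862060547), (53.3455924987793, 7.114159107208252), 5.296668529510498)
scene face axis 0 854 mean [ 0.6759 -0.2285] yaw -0.0269
scene face axis 1 1052 mean [ 0.6244 -0.1943] yaw -0.0424
scene top 3583 ((601.7000122070312, -248.82440185546875), (125.428024291
[... 552 characters left out ...]
591 0.    ] 0.00031
w2 252 0 rod x@-.07 z yaw [0.6044 0.1591 0.    ] 0.00033
w2 252 0.04 rod x@-.07 z yaw [0.6034 0.1591 0.    ] 0.00038
w2 252 None rod x@-.07 z yaw [ 0.6055  0.1591 -0.0413] 0.00031
scene 301 -0.04 rod x@-.07 z yaw [0.6077 0.1601 0.    ] 0.00068
scene 301 0 rod x@-.07 z yaw [0.6074 0.1601 0.    ] 0.00079
scene 301 0.04 rod x@-.07 z yaw [0.6071 0.1601 0.    ] 0.00101
scene 301 None rod x@-.07 z yaw [ 0.6077  0.1601 -0.0435] 0.00066
side 183 -0.04 rod x@-.07 z yaw [0.6073 0.1601 0.    ] 0.00059
side 183 0 rod x@-.07 z yaw [0.607  0.1601 0.    ] 0.00071
side 183 0.04 rod x@-.07 z yaw [0.6069 0.16   0.    ] 0.00089
side 183 None rod x@-.07 z yaw [ 0.6073  0.1601 -0.0457] 0.0006
```

Rod yaw is −0.042, confirmed by the rod fits and the headstock front face. Rest yaw is 0.298. Heights agree with the text to about 1 mm. The wrist and fixed cameras differ by a constant 2 mm or so in x. I'll settle that by viewing the gripped collar, whose centre is known from the jaws. Next I grasp the large collar.

```bash
cat >> h.py <<'E'
YR=.298; YA=-.042
def pick(c,zc,dy=0.):
    q=quat(YR)
    a=np.array([-np.sin(YR),np.cos(YR)]);xy=np.array(c)+a*dy
    move_ptp([*xy,.19],q)
    f0=np.array(current_force())
    hit=servo_line([*xy,zc-.019],q,rate=.15,contact_N=12)
    print('down hit',hit,current_position(),current_clock())
    move_gripper(0.0)
    print('gap',current_finger_gap(),'dF',np.array(current_force())-f0)
    servo_line([*xy,.24],q,rate=.25)
    print('gap',current_finger_gap(),'dF',np.array(current_force())-f0,current_clock())
E
python3 - <<'E'
from h import *
pick((.5303,.2821),.072)
c=grab('wrist','g1.png');P,u,v=cloud(c);np.savez('pics/g1.npz',P=P,u=u,v=v)
p=current_position();print(p)
E
```

```text
down hit False [0.53115529 0.28223205 0.05384278] 8.3667
gap 0.05968514013300552 dF [0.41148311 1.3229866  0.56344915]
gap 0.05993019561928879 dF [-1.35984664  0.1073968  -2.44521575] 9.8167
[0.5286954  0.28143861 0.23773974]
```

View pics/g1.png

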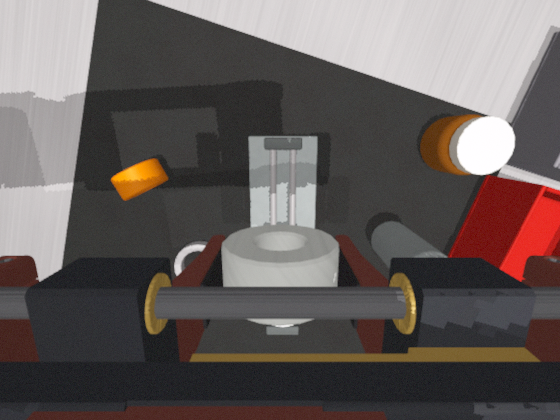

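The large collar is held between the jaws at about (280,275), gap 59.9 mm and weight about 2 N. Now I fit it to calibrate the wrist camera.

Run:
```python
from h import *
from scipy.optimize import least_squares
for k in range(4): print(current_position(),end=' ')
c=capture('wrist');P,u,v=cloud(c)
p=np.array(current_position());
a=np.array([-np.sin(YR),np.cos(YR)]);b=np.array([np.cos(YR),np.sin(YR)])
d=P[:,:2]-p[:2];gz=p[2]+.019
X=d@b;S=d@a;Z=P[:,2]-gz
m=(abs(X)<.022)&(abs(S)<.022)&(Z>.012)&(Z<.035)
print(m.sum())
f=lambda q:np.hypot(X[m]-q[0]-S[m]*q[2],Z[m]-q[1]-S[m]*q[3])-.03
r=least_squares(f,[0,0,0,0],loss='soft_l1',f_scale=.0005);print('lateral, z, slopes',r.x.round(4),np.median(abs(r.fun)))
print('S range',np.percentile(S[m],[1,99]))
# end face bore
m=(abs(X)<.035)&(abs(Z)<.032)&(S>.008)&(S<.022)
print('face S',np.median(S[m]),m.sum())
print('clock',current_clock(),current_force())
```

```text
[0.5286954  0.28143861 0.23773974] [0.5286954  0.28143861 0.23773974] [0.5286954  0.28143861 0.23773974] [0.5286954  0.28143861 0.23773974] 3884
lateral, z, slopes [-0.0019 -0.0011 -0.0115 -0.0579] 0.000767236874878053
S range [-0.01367042  0.01585162]
face S 0.014188108739316623 6364
clock 9.9167 [-0.40956323 -0.01180875 -2.34019273]
```

Run:
```python
from h import *
print(current_position(),np.array(current_joint_pos()),Ro.from_quat(current_orientation()).as_matrix().round(4).tolist())
c=capture('wrist');P,u,v=cloud(c)
p=np.array(current_position())
a=np.array([-np.sin(YR),np.cos(YR)]);b=np.array([np.cos(YR),np.sin(YR)])
d=P[:,:2]-p[:2];gz=p[2]+.019
X=d@b;S=d@a;Z=P[:,2]-gz
for lo in np.arange(-.02,.02,.004):
    m=(abs(X+.002)<.006)&(S>lo)&(S<lo+.004)&(Z>.005)
    if m.sum()>5: print(round(lo,3),m.sum(),np.percentile(Z[m],[10,50,90]).round(4))
# end face: S vs Z
for lo in np.arange(-.03,.03,.006):
    m=(abs(X+.002)<.03)&(S>.005)&(S<.022)&(Z>lo)&(Z<lo+.006)
    if m.sum()>5: print('face z',round(lo,3),m.sum(),np.percentile(S[m],[10,50,90]).round(4))
print(p)
```

```text
[0.52879162 0.28144944 0.2376388 ] [ 3.73851948e-01  3.47110455e-01  1.48952809e+00 -2.11687989e-05
  1.30947239e+00  7.59378152e-02] [[0.9559, 0.2935, -0.0042], [0.2935, -0.9559, -0.0017], [-0.0045, 0.0004, -1.0]]
-0.016 82 [0.0274 0.0284 0.0292]
-0.012 96 [0.0281 0.0287 0.0296]
0.004 174 [0.0278 0.0285 0.0294]
0.008 246 [0.0277 0.0286 0.0293]
0.012 576 [0.0158 0.0254 0.0289]
0.016 302 [0.0863 0.0873 0.0883]
face z -0.03 102 [0.0151 0.0153 0.0155]
face z -0.024 206 [0.0151 0.0153 0.0155]
face z -0.018 684 [0.0068 0.0137 0.0155]
face z -0.012 512 [0.0087 0.0143 0.0155]
face z -0.006 276 [0.0136 0.0153 0.0156]
face z -0.0 297 [0.014  0.0153 0.0156]
face z 0.006 464 [0.0084 0.0152 0.0156]
face z 0.012 775 [0.0076 0.0152 0.0156]
face z 0.018 1095 [0.0068 0.014  0.0155]
face z 0.024 1929 [0.0062 0.0108 0.0151]
[0.52895844 0.28152321 0.23776881]
```

The held collar is level. The wrist camera reads about 1.9 mm low in x and 1.2 mm low in z against the known grip, so the rod is at x = 0.6073 at y = −0.07 and z ≈ 0.160, which the fixed cameras agree with. The arm sags a little under load, so I'll correct with position feedback, then thread with a force guard.

```bash
cat >> h.py <<'E'
TIP=np.array([.6086,-.041]);AX=np.array([-np.sin(YA),np.cos(YA)]);NX=np.array([np.cos(YA),np.sin(YA)])
ZR=.160
def apos(s,dx=0,dz=0):
    return np.array([*(TIP+(s-.211)*AX+dx*NX),ZR-.019+dz])
def arb(p=None):
    p=np.array(current_position()) if p is None else np.array(p)
    d=p[:2]-TIP
    return np.array([d@NX,.211+d@AX,p[2]+.019-ZR])  # lateral, s, dz
def ff(F0=None):
    F=np.array(current_force())-(0 if F0 is None else F0)
    return np.array([F[:2]@NX,F[:2]@AX,F[2]])
E
python3 - <<'E'
from h import *
q=quat(YA)
move_ptp([*apos(.250)[:2],.25],q)
servo_line(apos(.250),q,rate=.2); sleep(.3)
e=arb();print('before corr',e.round(4),current_clock(),Ro.from_quat(current_orientation()).as_matrix().round(4)[0].tolist())
cmd=apos(.250)-np.array([*(e[0]*NX),e[2]])
servo_line(cmd,q,rate=.02);sleep(.2)
print('after',arb().round(4),ff().round(2),current_clock())
np.save('cmd.npy',cmd)
c=grab('scene','t1s.png')
cv2.imwrite('pics/t1.png',np.hstack([cv2.resize(grab('scene')['image'][130:290,130:330],None,fx=2,fy=2),cv2.resize(grab('side')['image'][60:220,160:360],None,fx=2,fy=2)]))
E
```

```text
before corr [0.0008 0.25   0.0012] 12.0917 [0.9991, -0.0419, 0.0021]
after [-0.0008  0.25   -0.0012] [ 0.44 -0.86 -2.04] 12.5417
```

View pics/t1.png

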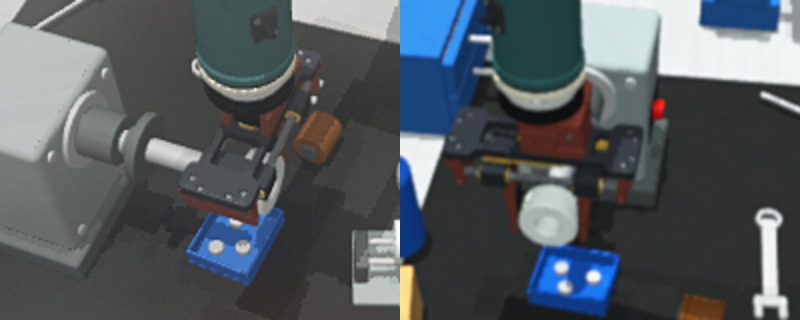

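The collar is in line with the rod to about 1 mm (scene crop (270,180), side crop (548,215)). The taper forgives that, so I thread in steps and watch the forces.

Run:
```python
from h import *
q=quat(YA)
F0=np.array(current_force())
cor=np.array([.0004*NX[0],.0004*NX[1],.0006])
for s in (.228,.215,.205,.195,.18,.165,.156):
    hit=servo_line(apos(s)+cor,q,rate=.06,contact_N=10)
    print(s,hit,arb().round(4),ff(F0).round(2),round(current_clock(),2))
    if hit: break
```

```text
0.228 False [0.0004 0.2275 0.0006] [-0.05 -1.41 -0.09] 13.21
0.215 False [0.0004 0.2146 0.0006] [ 0.13 -1.8  -1.96] 13.57
0.205 False [0.0004 0.2046 0.0006] [ 0.48 -0.58 -0.16] 13.89
0.195 False [0.0004 0.1946 0.0006] [-0.3  -0.41 -1.31] 14.21
0.18 False [0.0004 0.1795 0.0006] [ 0.04 -1.36 -1.38] 14.61
0.165 False [0.0004 0.1646 0.0006] [ 0.61 -0.65 -0.46] 15.01
0.156 False [0.0005 0.1556 0.0006] [ 0.38 -0.5  -0.52] 15.31
```

Run:
```python
from h import *
q=quat(YA)
F0=np.array(current_force())
cor=np.array([.0004*NX[0],.0004*NX[1],.0])
hit=servo_line(apos(.147)+cor,q,rate=.02,contact_N=3.5)
print(hit,arb().round(4),ff(F0).round(2),current_clock())
if hit:
    servo_line(apos(arb()[1]+.001)+cor,q,rate=.02)
move_gripper(.085); print(current_finger_gap(),arb().round(4),ff(F0).round(2))
p=np.array(current_position());
cv2.imwrite('pics/t2.png',np.hstack([cv2.resize(grab('scene')['image'][130:290,130:330],None,fx=2,fy=2),cv2.resize(grab('side')['image'][60:220,160:360],None,fx=2,fy=2)]))
servo_line([p[0],p[1],.26],q,rate=.25)
print(current_clock())
cv2.imwrite('pics/t3.png',np.hstack([cv2.resize(grab('scene')['image'][130:290,130:330],None,fx=2,fy=2),cv2.resize(grab('side')['image'][60:220,160:360],None,fx=2,fy=2)]))
```

```text
True [-0.0002  0.1487 -0.0006] [ 3.17 -1.07  4.23] 15.725
0.0848717221433501 [5.000e-04 1.497e-01 1.000e-04] [0.12 0.17 1.9 ]
17.2917
```

View pics/t3.png

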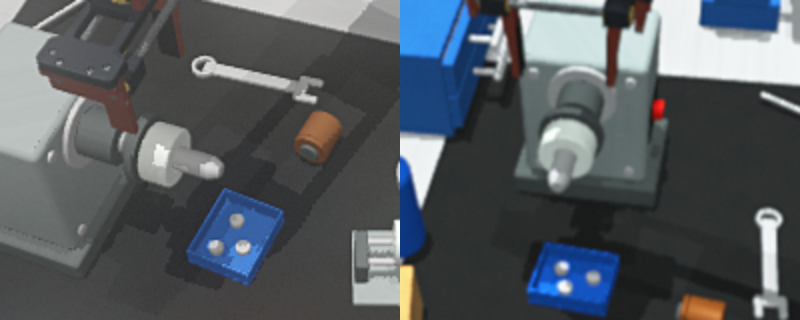

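The large collar sits on the rod at the flange (scene crop (165,155), side crop (565,150)). The small collar is next.

Run:
```python
from h import *
pick((.5513,.2150),.0655)
q=quat(YA)
move_ptp([*apos(.250)[:2],.25],q)
servo_line(apos(.250),q,rate=.2); sleep(.2)
F0=np.array(current_force())
e=arb();print(e.round(4),current_finger_gap(),current_clock())
cor=np.array([.0004*NX[0],.0004*NX[1],.0004])
for s in (.228,.215,.205,.195,.188):
    hit=servo_line(apos(s)+cor,q,rate=.08,contact_N=10)
    print(s,hit,arb().round(4),ff(F0).round(2),round(current_clock(),2))
    if hit: break
if not hit:
    F0=np.array(current_force())
    hit=servo_line(apos(.178)+cor,q,rate=.02,contact_N=4)
    print(hit,arb().round(4),ff(F0).round(2),current_clock())
cv2.imwrite('pics/t4.png',np.hstack([cv2.resize(grab('scene')['image'][130:290,130:330],None,fx=2,fy=2),cv2.resize(grab('side')['image'][60:220,160:360],None,fx=2,fy=2)]))
```

```text
down hit False [0.5521536  0.21504853 0.04727674] 19.75
gap 0.04768759158220114 dF [0.82895795 1.03813633 1.40449742]
gap 0.0476033506104863 dF [-0.88288233  0.60066065 -0.47768024] 21.3417
[0.0012 0.2501 0.0016] 0.04731952038029038 23.1333
0.228 False [0.0004 0.2271 0.0005] [ 2.47  0.13 -0.21] 23.56
0.215 False [0.0004 0.2145 0.0003] [1.92 0.42 0.28] 23.88
0.205 False [0.0004 0.2045 0.0003] [2.67 0.5  0.07] 24.15
0.195 False [0.0004 0.1945 0.0004] [ 1.39  0.31 -0.19] 24.43
0.188 False [0.0004 0.1876 0.0004] [0.98 0.59 0.33] 24.68
True [-0.0002  0.1786 -0.0002] [0.81 0.29 0.27] 25.1917
```

View pics/t4.png

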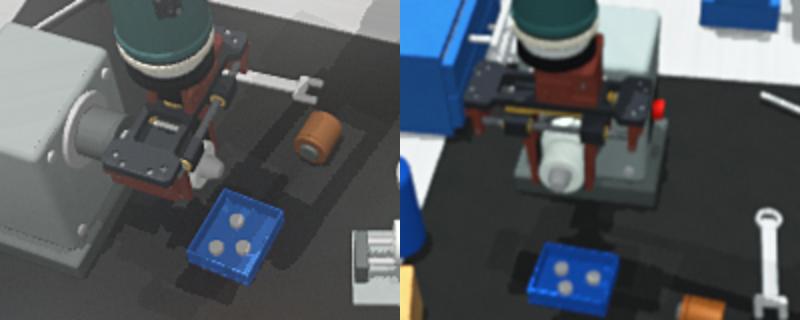

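The small collar is on the rod, tip through its bore at side crop (560,178), and touching the large one. I release it and fetch the cap, gripped with its centre at the pads.

Run:
```python
from h import *
q=quat(YA)
move_gripper(.085)
p=np.array(current_position()); servo_line([p[0],p[1],.26],q,rate=.25)
cv2.imwrite('pics/t5.png',np.hstack([cv2.resize(grab('scene')['image'][130:290,130:330],None,fx=2,fy=2),cv2.resize(grab('side')['image'][60:220,160:360],None,fx=2,fy=2)]))
pick((.5705,.1525),.063)
move_ptp([*apos(.262)[:2],.25],q)
servo_line(apos(.262),q,rate=.2); sleep(.2)
print(arb().round(4),current_finger_gap(),current_clock())
c=grab('wrist','g3.png')
cv2.imwrite('pics/t6.png',np.hstack([cv2.resize(grab('scene')['image'][130:290,130:330],None,fx=2,fy=2),cv2.resize(grab('side')['image'][60:220,160:360],None,fx=2,fy=2)]))
```

```text
down hit False [0.57136944 0.15244517 0.04483426] 28.8333
gap 0.0438081489049416 dF [1.75673342 1.29708681 0.98190863]
gap 0.04326297901182322 dF [ 0.90537251  0.09788076 -0.86195968] 30.4833
[0.0012 0.2621 0.0016] 0.04390233455424481 32.0167
```

View pics/t5.png

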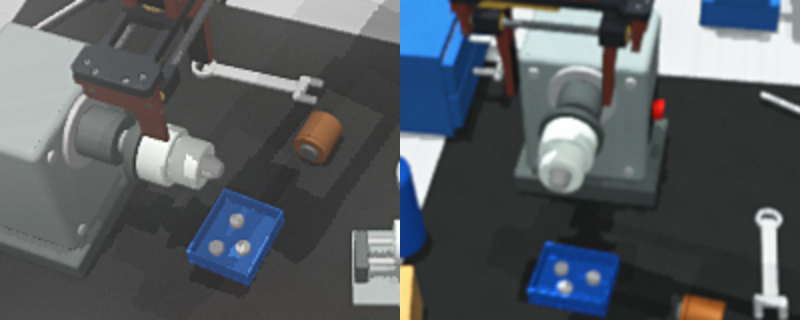

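View pics/t6.png

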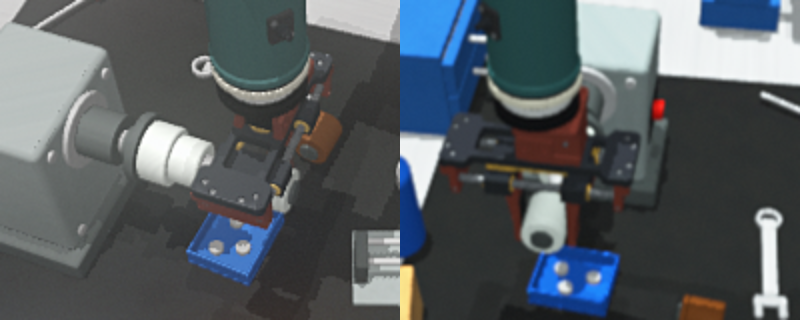

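View pics/g3.png

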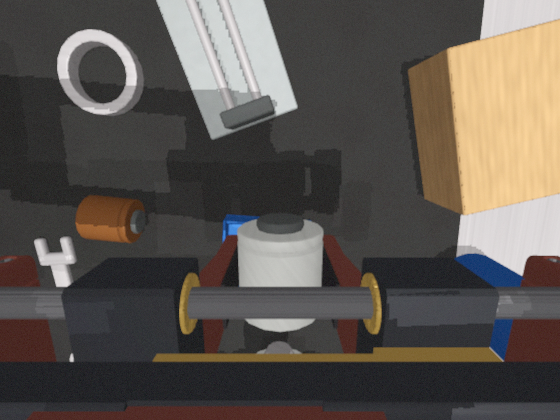

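Both collars are on the rod and closed up (scene crop (165,155) and (190,160)). The cap is held with its dark button outboard (wrist (280,222)), mouth towards the flange. I thread it, then push in small steps under force watch.

Run:
```python
from h import *
q=quat(YA)
F0=np.array(current_force())
cor=np.array([.0004*NX[0],.0004*NX[1],.0004])
for s in (.240,.230,.222):
    hit=servo_line(apos(s)+cor,q,rate=.08,contact_N=12)
    print(s,hit,arb().round(4),ff(F0).round(2),round(current_clock(),2))
    if hit: break
if not hit:
    s=.222
    while s>.1995:
        s-=.002
        hit=servo_line(apos(s)+cor,q,rate=.025,contact_N=18)
        f=ff(F0);print(round(s,4),hit,arb().round(4),f.round(2),round(current_clock(),2))
        if hit or np.linalg.norm(f)>18: break
```

```text
0.24 False [0.0004 0.2392 0.0004] [-1.63 -0.79 -1.19] 32.59
0.23 False [0.0004 0.2295 0.0003] [-0.44 -1.25 -1.07] 32.87
0.222 False [0.0004 0.2216 0.0004] [-1.05 -0.68 -0.84] 33.12
0.22 False [0.0004 0.22   0.0004] [ 0.19 -0.45 -0.56] 33.37
0.218 False [0.0004 0.2179 0.0004] [-0.78 -1.21 -1.05] 33.62
0.216 False [0.0003 0.2167 0.0004] [-0.45  3.59 -0.33] 33.87
0.214 False [0.0003 0.2151 0.0004] [-0.11  5.   -0.57] 34.12
0.212 False [0.0003 0.2131 0.0004] [-0.28  4.83 -0.62] 34.37
0.21 False [0.0003 0.2112 0.0004] [0.31 5.32 0.18] 34.62
0.208 False [0.0003 0.2092 0.0004] [-0.23  5.24 -0.48] 34.87
0.206 False [0.0004 0.2072 0.0004] [-0.33  5.74  0.09] 35.12
0.204 False [0.0003 0.2052 0.0004] [ 0.41  6.02 -0.24] 35.37
0.202 False [0.0004 0.2032 0.0004] [ 0.4   5.34 -1.07] 35.62
0.2 False [0.0003 0.2012 0.0004] [-0.36  5.14  0.22] 35.87
0.198 False [0.0004 0.1992 0.0004] [-0.65  6.44 -0.7 ] 36.12
```

The stack is moving at about 6 N, as expected. I continue in 0.5 mm steps to feel the stop and hold about 15 N.

Run:
```python
from h import *
q=quat(YA)
s=.198
cor=np.array([.0004*NX[0],.0004*NX[1],.0004])
base=np.array([0,-.9,0])
def fm(n=4):
    r=[]
    for _ in range(n): sleep(.02); r.append(ff())
    return np.mean(r,0)
# absolute sensor reading; baseline before contact unknown offset small
print('start',fm().round(2),arb().round(4))
while s>.188:
    s-=.0005
    servo_line(apos(s)+cor,q,rate=.02,contact_N=15)
    f=fm();print(round(s,4),arb().round(4),f.round(2),current_finger_gap().__round__(4),round(current_clock(),2))
    if f[1]>14.8: break
t=current_clock()
while current_clock()-t<1.0:
    sleep(.1); print(ff().round(1)[1],end=' ')
print(arb().round(4),current_clock())
```

```text
start [ 0.63  6.67 -0.94] [0.0003 0.1992 0.0004]
0.1975 [0.0003 0.1988 0.0004] [ 0.69  6.7  -1.04] 0.0439 36.5
0.197 [0.0003 0.1986 0.0004] [ 0.13  7.43 -0.41] 0.0435 36.82
0.1965 [0.0003 0.1986 0.0004] [ 0.85  8.88 -0.63] 0.0438 37.13
0.196 [0.0003 0.1986 0.0004] [ 0.14 10.45 -0.13] 0.0438 37.45
0.1955 [0.0003 0.1985 0.0004] [ 0.61 12.65 -0.38] 0.0434 37.77
0.195 [0.0003 0.1985 0.0004] [9.000e-01 1.391e+01 1.000e-02] 0.0437 38.08
0.1945 [0.0003 0.1985 0.0004] [ 0.87 15.51  0.31] 0.0438 38.4
16.2 15.0 16.0 15.2 15.7 15.4 16.8 15.5 15.1 15.9 [0.0003 0.1985 0.0004] 39.4
```

There is a hard stop at s = 0.1985 (0.198 expected), and I held about 15.5 N for over 1 s. I ease the push before opening, so nothing springs, then check.

Run:
```python
from h import *
q=quat(YA)
cor=np.array([.0004*NX[0],.0004*NX[1],.0002])
servo_line(apos(.1978)+cor,q,rate=.02);sleep(.1)
print(ff().round(2),arb().round(4))
move_gripper(.085);print(current_finger_gap(),ff().round(2),arb().round(4))
p=np.array(current_position()); servo_line([p[0],p[1],.27],q,rate=.25)
move_ptp([*apos(.33)[:2],.30],q); sleep(.2)
S=grab('scene','f_scene.png');D=grab('side','f_side.png');W=grab('wrist','f_w.png')
np.savez('pics/f.npz',P=cloud(W)[0])
cv2.imwrite('pics/t7.png',np.hstack([cv2.resize(S['image'][130:290,130:330],None,fx=2,fy=2),cv2.resize(D['image'][60:220,160:360],None,fx=2,fy=2)]))
# profile along rod of top heights
for nm,c in (('side',D),('wrist',W),('scene',S)):
    P,_,_=cloud(c);d=P[:,:2]-TIP;X=d@NX;s=.211+d@AX
    m=(abs(X)<.012)&(P[:,2]>.13)&(P[:,2]<.21)
    out=[]
    for a in np.arange(.09,.25,.005):
        k=m&(s>=a)&(s<a+.005)
        out.append((round(a*1000),int(k.sum()),round(1000*np.percentile(P[k,2],95)) if k.sum()>3 else 0))
    print(nm,out)
for d in spot_in('side','spray_can')[:1]+spot_in('scene','spray_can')[:1]: print(d)
print(current_clock())
```

```text
[-0.07  7.11 -1.04] [0.0004 0.1985 0.0002]
0.08533562120967382 [-0.28  0.53  0.15] [0.0004 0.1978 0.0002]
side [(90, 0, 0), (95, 0, 0), (100, 0, 0), (105, 0, 0), (110, 0, 0), (115, 0, 0), (120, 1, 0), (125, 1, 0), (130, 1, 0), (135, 7, 190), (140, 15, 189), (145, 12, 188), (150, 9, 184), (155, 11, 184), (160, 14, 183), (165, 8, 184), (170, 18, 184), (175, 14, 184), (180, 19, 183), (185, 14, 183), (190, 17, 183), (195, 19, 182), (200, 22, 182), (205, 24, 182), (210, 18, 181), (215, 54, 181), (220, 74, 178), (225, 43, 170), (230, 0, 0), (235, 0, 0), (240, 0, 0), (245, 0, 0)]
wrist [(90, 0, 0), (95, 0, 0), (100, 0, 0), (105, 0, 0), (110, 0, 0), (115, 0, 0), (120, 0, 0), (125, 0, 0), (130, 0, 0), (135, 0, 0), (140, 0, 0), (145, 0, 0), (150, 0, 0), (155, 1, 0), (160, 52, 183), (165, 84, 183), (170, 114, 182), (175, 80, 181), (180, 76, 181), (185, 83, 181), (190, 83, 181), (195, 87, 181), (200, 70, 181), (205, 1, 0), (210, 0, 0), (215, 0, 0), (220, 0, 0), (225, 0, 0), (230, 0, 0), (235, 0, 0), (240, 0, 0), (245, 0, 0)]
scene [(90, 21, 187), (95, 21, 188), (100, 5, 196), (105, 21, 197), (110, 48, 198), (115, 23, 191), (120, 27, 191), (125, 25, 190), (130, 21, 190), (135, 26, 191), (140, 39, 190), (145, 27, 183), (150, 24, 185), (155, 27, 184), (160, 25, 184), (165, 27, 185), (170, 33, 184), (175, 27, 183), (180, 25, 182), (185, 26, 182), (190, 25, 183), (195, 30, 182), (200, 22, 183), (205, 27, 183), (210, 30, 182), (215, 52, 181), (220, 54, 173), (225, 5, 172), (230, 0, 0), (235, 0, 0), (240, 0, 0), (245, 0, 0)]
{'xy': [167.8, 302.8], 'conf': 0.87}
{'xy': [151.5, 201.4], 'conf': 0.31}
42.325
```

View pics/t7.png

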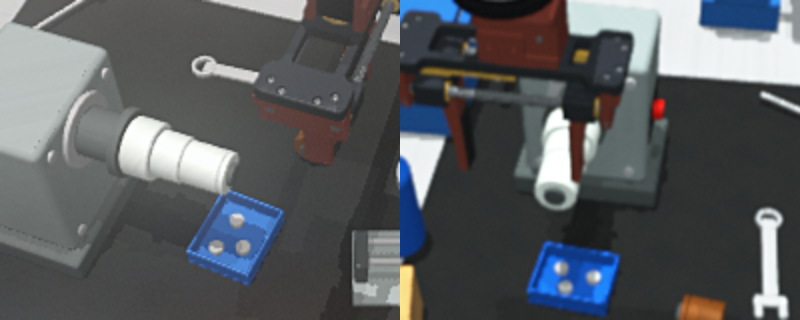

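View pics/f_scene.png

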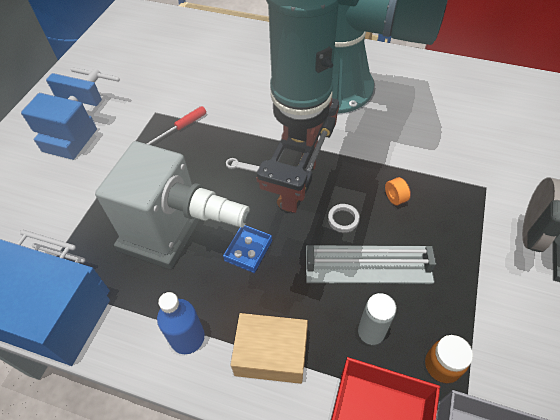

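The final views show the flange against the boss and large, small and cap closed up on the rod. The scene depth profile puts the flange at 105–115 mm, large to 145, small to 175 and cap to 221. The rest is empty and the can is still at (376,320). The gripper is clear, so I hand in.

```bash
python3 -c "
from h import *
print(current_clock(),current_force());close_job()"
```

```text
42.325 [ 0.68792188 -0.22397365 -0.36911849]
the job is handed in; nothing more can be done
```

The arbor is loaded and I handed the job in at 42.3 s. I threaded the large collar first, then the small collar, then the cap with its mouth towards the flange. The cap pushed the stack and flange home at about 6–7 N.

- **Bedding:** the stop was firm, with the cap centre at 198.5 mm along the arbor against 198 mm nominal. I held 15–17 N there for 1 s, eased to 7 N, opened the gripper and withdrew. The highest push I read was 16.8 N.
- **Closed up:** the last scene picture and its depth profile show no gaps. The flange sits against the boss at 105–115 mm, the large collar reaches 145 mm, the small collar 175 mm and the cap about 221 mm.
- **Surroundings:** the rest is empty. The spray can and the orange and brown look-alikes show where they stood at the start.

Some checks disagreed:
- **Wrist camera:** it read about 2 mm low in x and 1 mm low in z against the fixed cameras. I settled this on the gripped large collar.
- **First yaw fits:** those from the fixed views were poor, so I replaced them with the wrist views and headstock faces.
- **Spray-can network:** the final look in the scene picture gave a wrong low-confidence spot on the arbor. The side picture and my own look at the scene picture both show the can in place.

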